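Load the jar mill and latch its guard

TASK

Lay the white milling jar lengthwise on the jar mill's two rubber rollers, midway between the catch bracket and the open guard, and let go of it, then push the clear guard hood by its handle along its rails over the jar until the latch clicks and the hood stays shut by itself. Feel for the catch and push gently, never ramming the hood against the catch and its end stop; leave the beaker, the bottle and the dish alone.

Things in the scene. Friction and masses are not known exactly. Their poses are not given: they have to be found in the camera images.
- mill: jar mill fixed to the bench, 500 x 140 mm (182 at the low console). Origin on the bench near the middle of the roller bed; x to its rear, away from the console, y along the rollers towards the white drive housing, z up. Two black rubber rollers, 24 mm thick, axes 40 mm apart and 40 mm high, y -108 to 76 mm. At y -121 to -111 a bearing plate 104 mm high, with the catch bracket outside it.
- bed (a point): the point where the middle of the jar lies when it rests centrally on the rollers: on the jar's axis, 74.6 mm above the bench, at y = 3 mm in the mill's frame; axes as the mill's. The jar goes in from above, between the tip of the catch's plunger (70 to 94 mm from this point, 116 mm high) and the open guard.
- guard: clear guard hood with aluminium edges, both ends open, 114 wide, 220 long, 0.5 to 0.8 kg, slides along the mill's y with about 1.5 N friction. Origin: middle of its handle, a black bar 12 mm thick along x, 162 mm above the bench, on posts 90 mm apart; axes as the mill's. Starts open over the drive housing, bar at y 165 to 185 mm in the mill's frame; pushed from behind towards -y to shut it.
- edge (a point): middle of the hood's front edge, on its top face, 60 mm ahead (-y) of the bar and 38 mm below the bar's axis. The top face is clear and flat for 100 mm behind (+y of) the bar, so that fingers can stand there.
- tooth (a point): back of the ramped tooth on the 24 mm wide steel tongue ahead of the front edge. In the last 32 mm a spring plunger pushes back with 3.5 to 5 N; in the last 14 mm the tooth lifts a sprung bolt: the push rises to about 11 to 14 N, then drops by 4 N or more as the bolt snaps down behind it (the click). A rigid end stop follows 2.5 mm after the click.
- shut (a point): where the bar's middle is at the click when the catch stands mid-slot: y -51 mm, 162 mm high, in the mill's frame. The catch is set differently on each mill, so the click comes up to 12 mm before or after this point and is found by feel. Let go too early, the hood springs back to y > -32 mm; latched, it stays at y < -38 mm.
- bracket: steel catch bracket, 96 mm wide, 184 mm high to the black knob of its sprung bolt, at the mill's -y end. Origin under its screwed foot, on the bench, fixed on the mill; the catch above (stop arms, plunger, bolt) slides 12 mm either way on the foot in slots and is screwed fast at a setting that this pose does not show. It stands at most 25 N of load from the guard.
- jar: white porcelain milling jar with a steel cap, a closed cylinder 54 mm in diameter and 90 mm long (cap 6 mm more at one end), with a black rubber band 56 mm in diameter and 10 mm wide 29 mm either side of its middle; 0.35 to 0.6 kg. It lies in the cradle at the start. Origin in the middle of its axis, which is its own y axis; either end may point either way on the rollers.
- cradle: jar cradle fixed to the bench: a plywood board 80 x 110 x 6 mm with two steel rods along y on which the jar lies, its axis 41 mm above the bench; origin on the bench under its middle, jar axis along its y
- beaker: glass beaker, 68 mm wide and 90 mm high, bystander; origin at the middle of its underside
- bottle: amber bottle with black cap, 64 mm wide and 140 mm high, bystander; origin at the middle of its underside
- dish: small white porcelain dish, 68 mm wide and 30 mm high, bystander; origin at the middle of its underside
Not all that is in view belongs to the job. What is shaped like the jar but blue or green is not meant.

How it is judged:
On the way, in this order (a step that is already met when the one before it is completed fails the run):
1. the jar lies on the two rollers along them, let go, with the guard still open (horizontal distance between jar and bed below 0.024 m and z of jar in the frame of bed between -0.004 and 0.004 m and angle between the y axis of jar and the y axis of mill, either way round below 0.12 rad and contact force between the fingers and jar below 0.05 N and y of guard in the frame of mill above 0.12 m), for 0.2 s.
2. the guard is shut over the jar and caught (y of guard in the frame of mill below -0.035 m and contact force between the fingers and guard below 0.05 N), for 0.3 s.
At the end, for the whole second after the job is handed in: the jar rests on both rollers, along them within 7 degrees, its middle within 25 mm of the bed's middle and 4 mm of its resting height; the guard stands latched, let go and at rest, its bar at y < -35 mm in the mill's frame, where only the latch holds it (horizontal distance between jar and bed below 0.025 m and z of jar in the frame of bed between -0.004 and 0.004 m and angle between the y axis of jar and the y axis of mill, either way round below 0.12 rad and y of guard in the frame of mill below -0.035 m and linear speed of guard below 0.01 m/s and linear speed of jar below 0.02 m/s); the robot touches nothing.
It fails at once if the guard is rammed into the catch or its end stop with more than 25 N (contact force between guard and bracket above 25 N).
It fails at once if the beaker, the bottle or the dish is moved by more than 30 mm or knocked over (distance of any of beaker, bottle, dish from where it was at the start of the episode above 0.03 m or angle between any of beaker, bottle's own z axis and vertical above 0.4 rad).
It also fails if it takes over 72 s, if anything falls off the work surface, if the arm or the gripper's body presses on something with over 40 N, if the wrist force passes 120 N, or if a joint passes its speed limit or range.

ROBOT

A 6-joint arm with a two-finger parallel gripper is mounted at the origin on the work surface. World frame = base frame: x ahead of the robot, y to its left, z up, the work surface at z = 0. Lengths are in m, angles in rad, forces in N, time in s.
With the tool pointing down it reaches from about 0.3 to 0.75 m from the base axis. Payload 8.5 kg.
Tool frame: the origin (TCP) lies on the centre line of the jaws, within the pads' length; the fingertips stand 25 mm ahead of it and the grasp point (between the pads) lies 6 mm ahead of it; z points along the fingers, y is the direction in which the jaws open and shut (so a half turn about z gives the same grasp; the last joint's range is limited). The gripper opens to 88 mm and grips with 3 to 60 N. Pads are 18 mm wide; open, the fingers measure 123 mm over their backs; the gripper's body (75 mm by 187 mm) begins 45 mm behind the grasp point.
Start: joints at [-1.44, 0.381, 1.297, -0, 1.464, -0.215], TCP at [0.186, -0.517, 0.264] pointing down, gripper open.
Joint ranges: [-3.11, 3.11], [-0.89, 2.33], [0.22, 2.48], [-1.42, 4.56], [0.17, 2.85], [-2.88, 2.88]. Speed limits (rad/s): [2.39, 2.39, 3.14, 3.14, 3.14, 3.14].

INTERFACE

Orientations are given as [roll, pitch, yaw] about the fixed x, y, z axes, in that order (R = Rz(yaw) Ry(pitch) Rx(roll)).
In Python, from station import bot gives the robot as it stands.
- The arm moves only by the tool arm_command, never from a script. Its argument "targets" is a list of rows, each a list of 5 numbers: the shift along the tool's x, y, z in cm, then the turn about the tool's z in degrees, then the closure in counts, from 0 (fully open) to 255 (shut). A call has 1 to 20 rows; each row is the pose to reach, as a shift and turn from the pose commanded when the call began, along the tool's axes at that moment; what a row does not reach only later rows make up. A row lasts 1/12 s, in which the tool goes at most 41.7 mm and 7.16 degrees, less where a joint would pass 70% of its speed; a pose out of reach is approached as far as the arm can. A call with a gripper value outside its range is refused whole. The fingers move at their own pace and stop on an object; "grip_force" is the grip in N (left out, the last holds). Time passes only in rows, so rows that repeat a pose let the fingers close. It gives the time, the measured TCP pose, the force and the opening at its end, in the units of the state.
- bot.state(): the state, without advancing time (a new reading comes with each control period).
- bot.read_camera(name): name is "scene" or "top"; returns (picture, depth): 384x512x3 uint8, blue, green, red; 384x512 float32, m along the optical axis (not along the pixel's ray), 0 where there is no reading.
- bot.camera_params(name): a dict with "K" (3x3 intrinsics, pixels), "dist" ([k1, k2, p1, p2, k3] as OpenCV has them; the pictures are not rectified), "pose" (4x4, takes a point from camera to world coordinates). Camera axes: x right, y up, looking along -z (the intrinsics and any distortion apply to the point x, -y, -z); pixel columns grow to the right and rows downward; lengths in m; the calibration is good to about 2 mm. A picture is of the moment at which its call begins. camera_params takes no time and is no camera call.
- bot.hand_in(): hands the job in, once; it reports no verdict.
The state is a dict: "clock": time; "joint_positions": joint angles; "qvel": joint speeds; "joint_efforts": joint torques, N m; "ee_pos": TCP position; "tcp_rot": TCP orientation; "force": force on the tool from outside, world axes, zero at the start; "moment": the same for the moment, N m; "width": finger opening in m.
Only numpy, scipy, OpenCV 4.12 (cv2) and the standard library are available. Lean on these libraries where they do the work, as an engineer would, in place of code of your own. Each camera call takes 0.05 s, during which the arm holds its last target.

## Working session

There is one attempt and no reset: what is moved stays moved. The work goes in short steps, Python scripts to look and compute and a tool call to move; the robot and the scene stay as the last step left them, time stands still between calls to the robot, and variables do not carry over. Pictures are saved under pics/ and viewed, and the job is handed in when it is done.

Besides the shell and the picture viewer there is one more tool, called after "Request:" in YAML: its name, and indented under it one key for each argument. arm_command: Moves the arm, as the interface text tells. Its arguments: {"type":"object","properties":{"targets":{"type":"array","items":{"type":"array","items":{"type":"number"}}},"grip_force":{"type":"number"}},"required":["targets"]}

```bash
ls; mkdir -p pics
python3 - <<'E'
from station import bot
import cv2,numpy as np
print(bot.state())
for n in("scene","top"):
    p,d=bot.read_camera(n); cv2.imwrite(f"pics/{n}0.png",p); np.savez(f"{n}0.npz",p=p,d=d)
    print(n,bot.camera_params(n))
E
```

```text
pics
{'clock': 0.0, 'joint_positions': array([-1.44028025e+00,  3.81193992e-01,  1.29825129e+00,  2.62011232e-05,
        1.46359329e+00, -2.15326322e-01]), 'qvel': array([-0.00024972, -0.00019649,  0.00077737,  0.00080746, -0.00030028,
       -0.00063158]), 'joint_efforts': array([-3.18611937e-04, -4.37929058e+01, -2.24559599e+01,  7.13074836e-02,
        3.51875403e-02, -1.23045984e-04]), 'ee_pos': array([ 0.18640181, -0.5171934 ,  0.26314201]), 'tcp_rot': array([-3.14018569e+00, -3.34389752e-04,  3.45839344e-01]), 'force': array([ 0.44527065,  0.14202129, -0.16164203]), 'moment': array([0.02022214, 0.01189407, 0.03222534]), 'width': 0.08789544229747848}
scene {'K': array([[488.28653606,   0.        , 256.80539937],
       [  0.        , 488.28653606, 193.28178656],
       [  0.        ,   0.        ,   1.        ]]), 'dist': array([-0.19221666,  0.        ,  0.        ,  0.        ,  0.        ]), 'pose': array([[ 0.39011928, -0.50670039,  0.76880535,  1.4170909 ],
       [ 0.92076159,  0.21671855, -0.32439352, -0.49451459],
       [-0.00224406,  0.8344386 ,  0.55109635,  0.73572755],
       [ 0.        ,  0.        ,  0.        ,  1.        ]])}
top {'K': array([[451.08755079,   0.        , 254.69207196],
       [  0.        , 451.08755079, 195.76461899],
       [  0.        ,   0.        ,   1.        ]]), 'dist': array([-0.17085432,  0.        ,  0.        ,  0.        ,  0.        ]), 'pose': array([[-2.35865345e-03,  9.83100312e-01, -1.83052488e-01,
         3.22310494e-01],
       [-9.99950293e-01, -5.45353395e-04,  9.95560966e-03,
        -1.41879537e-01],
       [ 9.68753467e-03,  1.83066870e-01,  9.83052731e-01,
         1.47491759e+00],
       [ 0.00000000e+00,  0.00000000e+00,  0.00000000e+00,
         1.00000000e+00]])}
```

View pics/scene0.png

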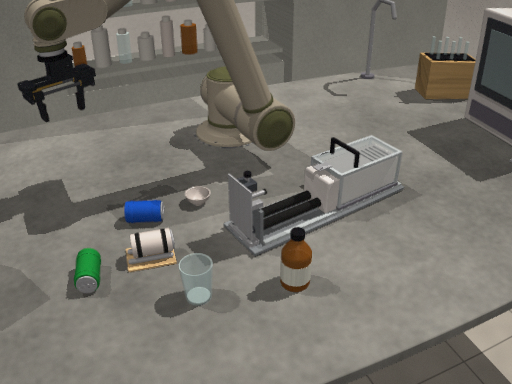

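View pics/top0.png

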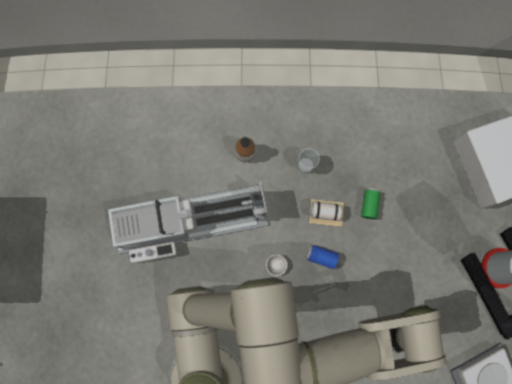

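The scene view shows the jar at about (152,243) in its cradle, the mill at (310,195) with its catch on the left and the hood bar at (343,152). In the top view the jar is at (327,210), the rollers at (225,208) and the hood at (145,222). Next I'll zoom in and cast points.

```bash
cat > h.py <<'E'
import cv2,numpy as np
from station import bot
def ray(n,uv):
    c=bot.camera_params(n); q=cv2.undistortPoints(np.float64(uv).reshape(-1,1,2),c["K"],c["dist"]).reshape(-1,2)
    d=np.c_[q[:,0],-q[:,1],-np.ones(len(q))]
    return c["pose"][:3,3], d@c["pose"][:3,:3].T
def plane(n,uv,z):
    o,d=ray(n,uv); return o+d*((z-o[2])/d[:,2])[:,None]
def cloud(n,d):
    v,u=np.mgrid[:384,:512]; o,r=ray(n,np.c_[u.ravel(),v.ravel()])
    P=o+r*d.reshape(-1,1); P[d.ravel()==0]=np.nan
    return P.reshape(384,512,3)
def proj(n,P):
    c=bot.camera_params(n);P=np.atleast_2d(P); q=(P-c["pose"][:3,3])@c["pose"][:3,:3]
    q=q*[1,-1,-1]
    return cv2.projectPoints(q,np.zeros(3),np.zeros(3),c["K"],c["dist"])[0].reshape(-1,2)
def zoom(p,box,name,k):
    x0,y0,x1,y1=box; cv2.imwrite("pics/"+name,cv2.resize(p[y0:y1,x0:x1],None,fx=k,fy=k,interpolation=cv2.INTER_CUBIC))
E
python3 - <<'E'
from h import *
a=np.load("top0.npz");b=np.load("scene0.npz")
zoom(a['p'],(100,175,280,275),"t_mill.png",4.4)
zoom(a['p'],(260,180,400,280),"t_jar.png",5)
zoom(b['p'],(220,130,420,250),"s_mill.png",4)
zoom(b['p'],(60,190,240,310),"s_jar.png",4)
C=cloud("top",a['d']);
for uv in [(325,210),(316,210),(335,211),(225,208),(210,200),(145,222),(225,200),(225,215),(260,205),(370,203),(277,265),(400,140)]: print(uv,C[uv[1],uv[0]].round(4))
E
```

```text
(325, 210) [ 0.538  -0.3789  0.0692]
(316, 210) [ 0.5385 -0.3505  0.067 ]
(335, 211) [ 0.5345 -0.4106  0.0707]
(225, 208) [ 0.5539 -0.0591  0.0124]
(210, 200) [ 0.58   -0.0097  0.0154]
(145, 222) [0.4924 0.177  0.1282]
(225, 200) [ 0.5753 -0.0605  0.0417]
(225, 215) [ 0.5249 -0.0616  0.0528]
(260, 205) [ 0.5595 -0.1735  0.0382]
(370, 203) [ 0.5631 -0.5302  0.0524]
(277, 265) [ 0.3677 -0.2281  0.012 ]
(400, 140) [ 0.793  -0.6628  0.0053]
```

View pics/t_mill.png

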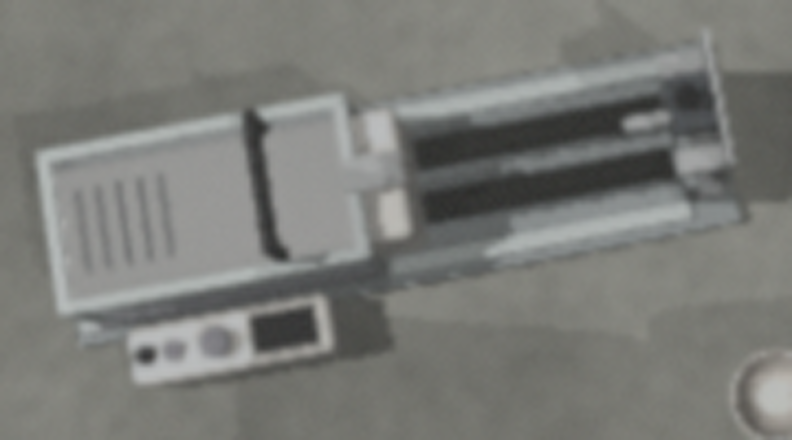

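View pics/t_jar.png

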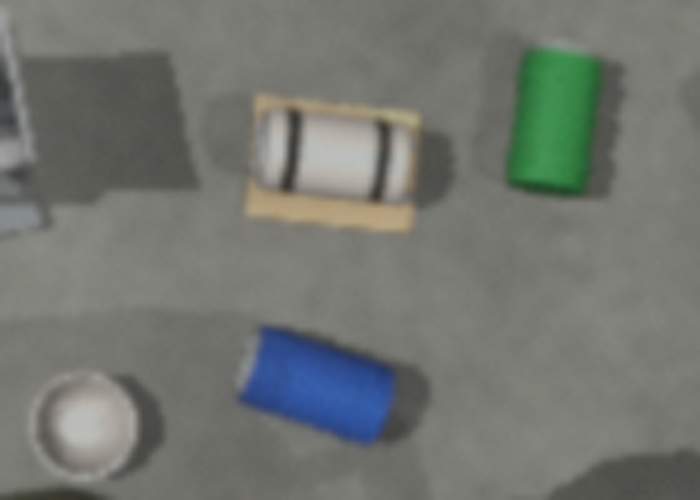

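View pics/s_mill.png

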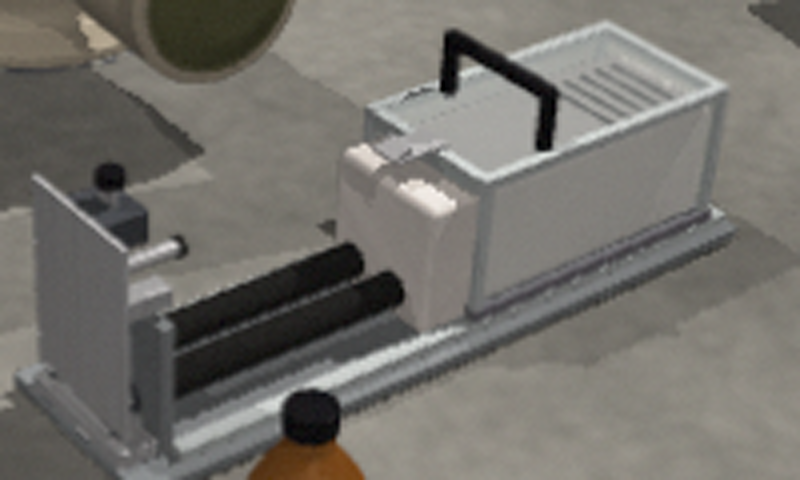

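View pics/s_jar.png

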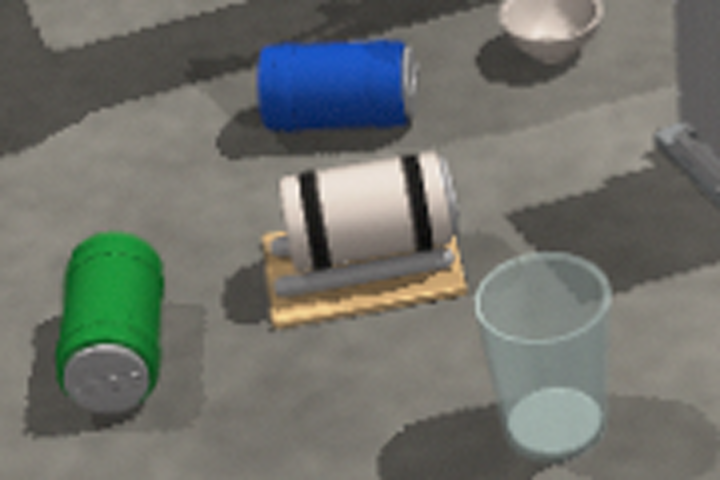

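Run:
```python
from h import *
from scipy.optimize import least_squares
a=np.load("top0.npz");b=np.load("scene0.npz")
z=lambda pts,o,k:np.float64(pts)/k+np.float64(o)-0.5+0.5/k
# hood corners
q=z([(38,152),(345,95),(370,255),(60,312)],(100,175),4.4)
H=plane("top",q,.124);print("hood corners",H.round(4))
print("lens",[np.linalg.norm(H[i]-H[(i+1)%4]).round(4) for i in range(4)])
fy=(H[0]+H[3]-H[1]-H[2])/2; yaw=np.arctan2(-fy[0],fy[1]); fm=(H[1]+H[2])/2; fxv=(H[0]+H[1]-H[2]-H[3])/2
print("yaw hood",yaw,np.arctan2(fxv[1],fxv[0]),"front mid",fm)
bar=plane("top",z([(255,118),(275,250)],(100,175),4.4),.168);print("bar ends",bar.round(4),bar.mean(0),np.arctan2(*(bar[0]-bar[1])[[1,0]]))
bar=plane("scene",z([(448,38),(553,95)],(220,130),4),.165);print("bar ends scene",bar.round(4),bar.mean(0))
# jar & rollers via clouds
def cyl(P,r,zc):
    f=lambda p:np.hypot((P[:,0]-p[0]+np.sin(p[1])*0)*np.cos(p[1])+(P[:,1]-y0)*np.sin(p[1]),P[:,2]-p[2])-r
    y0=P[:,1].mean(); s=least_squares(f,[P[:,0].mean(),0,zc],loss='soft_l1',f_scale=.002); return s.x,y0,np.std(s.fun)
for n,D in(("top",a),("scene",b)):
    C=cloud(n,D['d'])
    m=(abs(C[...,0]-.535)<.04)&(abs(C[...,1]+.38)<.055)&(C[...,2]>.045)
    P=C[m]; print(n,"jar",len(P),cyl(P,.027,.041),"y",P[:,1].min(),P[:,1].max())
    hsv=cv2.cvtColor(D['p'],cv2.COLOR_BGR2HSV)
    mb=m&(hsv[...,2]<75); k,l,s,c=cv2.connectedComponentsWithStats(mb.astype(np.uint8))
    for i in range(1,k):
        if s[i,4]>8: print("  band",s[i,4],c[i],C[l==i].mean(0).round(4))
    # rollers
    mr=(hsv[...,2]<60)&(abs(C[...,2]-.045)<.02)&(C[...,0]>.48)&(C[...,0]<.63)&(C[...,1]<.04)&(C[...,1]>-.17)
    k,l,s,c=cv2.connectedComponentsWithStats(mr.astype(np.uint8))
    for i in range(1,k):
        if s[i,4]>60:
            P=C[l==i]; print("  roller",s[i],P.mean(0).round(4),cyl(P,.012,.04),P[:,1].min(),P[:,1].max())
```

```text
hood corners [[0.5322 0.2953 0.124 ]
 [0.5726 0.0788 0.124 ]
 [0.4612 0.0586 0.124 ]
 [0.4205 0.274  0.124 ]]
lens [np.float64(0.2202), np.float64(0.1132), np.float64(0.2193), np.float64(0.1137)]
yaw hood 0.1856642562359444 0.18372025553081742 front mid [0.51691776 0.06865455 0.124     ]
bar ends [[0.5488 0.1322 0.168 ]
 [0.4598 0.1157 0.168 ]] [0.50427798 0.12398047 0.168     ] 0.18313251378349926
bar ends scene [[0.4641 0.1166 0.165 ]
 [0.5551 0.1377 0.165 ]] [0.50955339 0.12717243 0.165     ]
top jar 493 (array([ 0.54156709, -0.11660954,  0.04149818]), np.float64(-0.38331769090967016), np.float64(0.0032471968034837578)) y -0.4322446752402921 -0.3339609103479055
  band 11 [317.72727273 212.        ] [ 0.5324 -0.3562  0.0642]
  roller [195 198  55  15 266] [ 0.5566 -0.0394  0.0509] (array([0.55940113, 0.20086967, 0.04079005]), np.float64(-0.03943592564481777), np.float64(0.0027264790562744213)) -0.138024006758232 0.03531407418538843
  roller [196 209  57  16 318] [ 0.5193 -0.0558  0.0509] (array([0.52130381, 0.1847871 , 0.04058301]), np.float64(-0.055773413724103826), np.float64(0.0026918406622916616)) -0.14760370101265818 0.031070659983324478
scene jar 773 (array([ 0.54038212, -0.10571878,  0.04213005]), np.float64(-0.38543109593069547), np.float64(0.002232115838922932)) y -0.4326010661024279 -0.3326794090229793
  band 67 [163.6119403  237.98507463] [ 0.56   -0.3579  0.0608]
  band 75 [137.61333333 242.24      ] [ 0.5528 -0.4154  0.061 ]
  roller [ 262  191   59   39 1030] [ 0.5494 -0.0438  0.047 ] (array([0.54905178, 0.27522387, 0.04542178]), np.float64(-0.04377152386922972), np.float64(0.005963833999989432)) -0.13011222003721434 0.03995247576266148
```

Run:
```python
from h import *
a=np.load("top0.npz");b=np.load("scene0.npz")
th=.185;c,s=np.cos(th),np.sin(th)
def M(P): return np.stack([P[...,0]*c+P[...,1]*s-.522, -P[...,0]*s+P[...,1]*c+.141, P[...,2]],-1)*1000
for n,D in(("top",a),("scene",b)):
    C=M(cloud(n,D['d']))
    print(n,"y-profile: per 5mm bins at |x|<30: max z, at x in -70..70 max z")
    for y in range(-170,130,5):
        m=(C[...,1]>=y)&(C[...,1]<y+5)
        f=lambda x0,x1:np.round(np.nanmax(np.r_[np.nan,C[m&(C[...,0]>x0)&(C[...,0]<x1)][:,2]])) if (m&(C[...,0]>x0)&(C[...,0]<x1)).any() else -1
        print(y,[f(x,x+14) for x in range(-70,70,14)])
```

```text
top y-profile: per 5mm bins at |x|<30: max z, at x in -70..70 max z
-170 [np.float64(6.0), np.float64(4.0), np.float64(3.0), np.float64(2.0), np.float64(4.0), np.float64(10.0), np.float64(2.0), np.float64(6.0), np.float64(5.0), np.float64(8.0)]
-165 [np.float64(5.0), np.float64(5.0), np.float64(4.0), np.float64(7.0), np.float64(4.0), np.float64(3.0), np.float64(6.0), np.float64(6.0), np.float64(2.0), np.float64(2.0)]
-160 [np.float64(7.0), np.float64(6.0), np.float64(4.0), np.float64(6.0), np.float64(3.0), np.float64(4.0), np.float64(5.0), np.float64(4.0), np.float64(6.0), np.float64(6.0)]
-155 [np.float64(4.0), np.float64(4.0), np.float64(6.0), np.float64(4.0), np.float64(8.0), np.float64(5.0), np.float64(2.0), np.float64(4.0), np.float64(5.0), np.float64(6.0)]
-150 [np.float64(17.0), np.float64(11.0), np.float64(10.0), -1, -1, -1, -1, -1, -1, -1]
-145 [np.float64(21.0), np.float64(168.0), -1, np.float64(158.0), np.float64(168.0), np.float64(165.0), np.float64(165.0), -1, -1, np.float64(16.0)]
-140 [np.float64(20.0), np.float64(165.0), np.float64(172.0), np.float64(168.0), np.float6
[... 19016 characters left out ...]
.float64(127.0), np.float64(130.0), np.float64(129.0), np.float64(126.0), np.float64(125.0), np.float64(127.0), np.float64(120.0)]
115 [np.float64(126.0), np.float64(126.0), np.float64(126.0), np.float64(125.0), np.float64(130.0), np.float64(130.0), np.float64(128.0), np.float64(126.0), np.float64(128.0), np.float64(126.0)]
120 [-1, np.float64(128.0), np.float64(127.0), np.float64(128.0), np.float64(131.0), np.float64(128.0), np.float64(127.0), np.float64(127.0), np.float64(126.0), np.float64(126.0)]
125 [np.float64(126.0), np.float64(128.0), np.float64(126.0), np.float64(126.0), np.float64(128.0), np.float64(128.0), np.float64(126.0), np.float64(127.0), np.float64(127.0), np.float64(128.0)]
```

```bash
cat >> h.py <<'E'
from scipy.spatial.transform import Rotation as Ro
def go(x,y,z,yaw):
    s=bot.state(); R=Ro.from_euler('xyz',s['tcp_rot']).as_matrix(); p=np.array(s['ee_pos'])
    d=R.T@(np.array([x,y,z])-p)*100; t=(yaw-s['tcp_rot'][2]+np.pi)%(2*np.pi)-np.pi
    print("t",s['clock'],"pos",p.round(4),"rot",s['tcp_rot'].round(4),"F",s['force'].round(2),"w",round(s['width'],4))
    print("shift cm",d.round(2),"turn deg",round(-np.degrees(t),1))
th=.185;cc,ss=np.cos(th),np.sin(th);U0,V0=.522,-.141
def m2w(x,y): return (x+U0)*cc-(y+V0)*ss,(x+U0)*ss+(y+V0)*cc
def w2m(x,y): return x*cc+y*ss-U0,-x*ss+y*cc-V0
E
python3 - <<'E'
from h import *
a=np.load("top0.npz");b=np.load("scene0.npz")
z=lambda pts,o,k:np.float64(pts)/k+np.float64(o)-0.5+0.5/k
P=plane("top",z([(290,152),(382,160)],(260,180),5),.067);print("bands",P.round(4),P.mean(0),np.linalg.norm(P[0]-P[1]))
print("beaker",plane("top",[(308,155)],.09),"bottle cap",plane("top",[(245,141)],.14),"dish",plane("top",[(277,265)],.03))
print("bed",m2w(0,.003))
go(.541,-.386,.263,1.46)
E
```

```text
bands [[ 0.5384 -0.3556  0.067 ]
 [ 0.5331 -0.4145  0.067 ]] [ 0.53578713 -0.38501466  0.067     ] 0.05912045457814166
beaker [[ 0.71248609 -0.32642253  0.09      ]] bottle cap [[ 0.74289526 -0.12587795  0.14      ]] dish [[ 0.36714519 -0.22699879  0.03      ]]
bed (np.float64(0.5384773444558506), np.float64(-0.03962511208533441))
t 0.1 pos [ 0.1864 -0.5172  0.2632] rot [-3.1403e+00 -2.0000e-04  3.4580e-01] F [ 0.15 -0.01  0.85] w 0.0877
shift cm [ 3.781e+01 -3.300e-01  3.000e-02] turn deg -63.8
```

Request:
arm_command:
  targets:
    - [4,0,0,-7,0]
    - [8,0,0,-14,0]
    - [12,0,0,-21,0]
    - [16,0,0,-28,0]
    - [20,0,0,-35,0]
    - [24,0,0,-42,0]
    - [28,0,0,-49,0]
    - [32,0,0,-56,0]
    - [36,-0.3,0,-63,0]
    - [37.7,-0.3,0,-63.5,0]
    - [37.7,-0.3,0,-63.5,0]
    - [37.7,-0.3,0,-63.5,0]
    - [37.7,-0.3,0,-63.5,0]
  grip_force: 25

```text
clock: 1.18
ee_pos: [0.5393, -0.3873, 0.2635]
tcp_rot: [-3.141, -0.0, 1.453]
force: [-0.4, -0.9, 0.1]
width: 0.0882
```

Run:
```python
from h import *
p,d=bot.read_camera("scene"); zoom(p,(60,130,280,310),"s1.png",3.4)
go(.540,-.3855,.050,1.465)
```

```text
t 1.2333 pos [ 0.539  -0.3875  0.2637] rot [-3.1411e+00 -1.0000e-04  1.4523e+00] F [ 0.19 -0.56 -0.22] w 0.0883
shift cm [ 0.21  0.08 21.37] turn deg -0.7
```

View pics/s1.png

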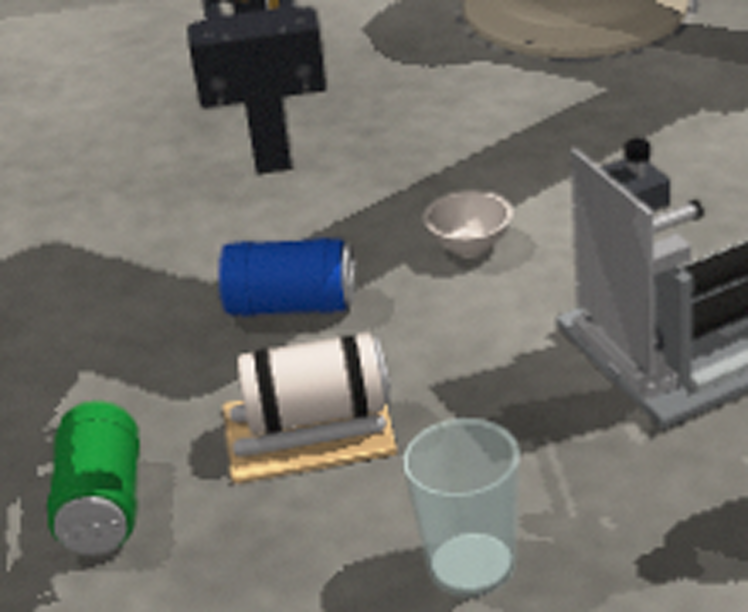

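The gripper is above the jar, with its finger at zoomed (270,150) and the jar at (315,385). Descending.

Request:
arm_command:
  targets:
    - [0.2,0.1,3,-0.5,0]
    - [0.2,0.1,6,-0.5,0]
    - [0.2,0.1,9,-0.5,0]
    - [0.2,0.1,12,-0.5,0]
    - [0.2,0.1,14,-0.5,0]
    - [0.2,0.1,16,-0.5,0]
    - [0.2,0.1,18,-0.5,0]
    - [0.2,0.1,19.5,-0.5,0]
    - [0.2,0.1,20.5,-0.5,0]
    - [0.2,0.1,21.3,-0.5,0]
    - [0.2,0.1,21.3,-0.5,0]
    - [0.2,0.1,21.3,-0.5,0]

```text
clock: 2.23
ee_pos: [0.5411, -0.3854, 0.0513]
tcp_rot: [3.141, 0.0, 1.462]
force: [0.4, 0.4, 0.2]
width: 0.0882
```

Run:
```python
from h import *
p,d=bot.read_camera("scene"); zoom(p,(90,180,240,300),"s2.png",5)
go(.540,-.3855,.050,1.465)
```

```text
t 2.2833 pos [ 0.5414 -0.3854  0.0517] rot [3.1405e+00 9.0000e-04 1.4624e+00] F [-0.39 -0.64  0.5 ] w 0.0877
shift cm [-0.02 -0.14  0.17] turn deg -0.1
```

View pics/s2.png

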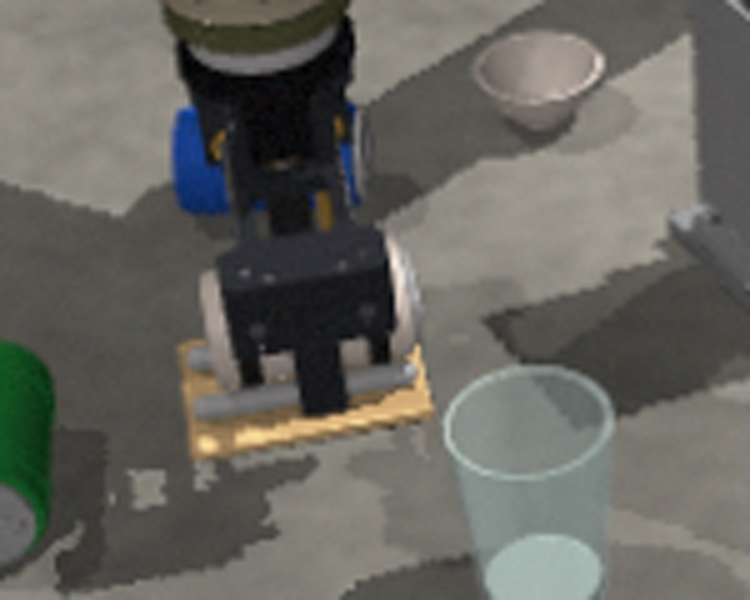

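Request:
arm_command:
  targets:
    - [0,0,0.1,0,60]
    - [0,0,0.1,0,100]
    - [0,0,0.1,0,140]
    - [0,0,0.1,0,180]
    - [0,0,0.1,0,200]
    - [0,0,0.1,0,200]
    - [0,0,0.1,0,200]
    - [0,0,0.1,0,200]
    - [0,0,0.1,0,200]
    - [0,0,0.1,0,200]
  grip_force: 25

```text
clock: 3.12
ee_pos: [0.5406, -0.3849, 0.0499]
tcp_rot: [-3.14, -0.0, 1.463]
force: [-5.9, 1.2, 3.3]
width: 0.0533
```

Request:
arm_command:
  targets:
    - [0,0,-0.5,0,200]
    - [0,0,-1.5,0,200]
    - [0,0,-3,0,200]
    - [0,0,-6,0,200]
    - [0,0,-9,0,200]
    - [0,0,-12,0,200]
    - [0,0,-15,0,200]
    - [0,0,-18,0,200]
    - [0,0,-20.5,0,200]
    - [0,0,-22,0,200]
    - [0,0,-22.5,0,200]
    - [0,0,-22.5,0,200]
    - [0,0,-22.5,0,200]

```text
clock: 4.2
ee_pos: [0.5411, -0.3847, 0.2737]
tcp_rot: [-3.14, -0.001, 1.463]
force: [0.1, 0.4, -4.8]
width: 0.0528
```

Run:
```python
from h import *
p,d=bot.read_camera("scene"); zoom(p,(90,100,290,250),"s3.png",4)
x,y=m2w(0,.003); go(x,y,.275,1.756)
```

```text
t 4.25 pos [ 0.5411 -0.3846  0.2731] rot [-3.1394e+00 -1.9000e-03  1.4628e+00] F [ 0.79  0.63 -5.22] w 0.053
shift cm [34.27 -3.97 -0.12] turn deg -16.8
```

View pics/s3.png

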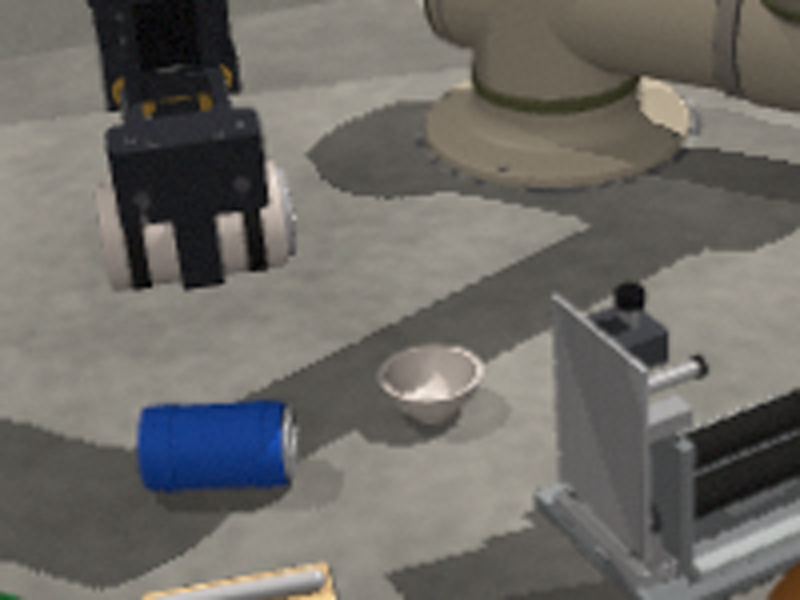

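Request:
arm_command:
  targets:
    - [2,-0.2,-0.1,-1,200]
    - [5,-0.6,-0.1,-3,200]
    - [8.5,-1,-0.1,-5,200]
    - [12,-1.4,-0.1,-7,200]
    - [15.5,-1.8,-0.1,-9,200]
    - [19,-2.2,-0.1,-11,200]
    - [22.5,-2.6,-0.1,-13,200]
    - [26,-3,-0.1,-15,200]
    - [29,-3.4,-0.1,-16,200]
    - [31.5,-3.7,-0.1,-16.8,200]
    - [33.3,-3.9,-0.1,-16.8,200]
    - [34.3,-4,-0.1,-16.8,200]
    - [34.3,-4,-0.1,-16.8,200]
    - [34.3,-4,-0.1,-16.8,200]
    - [34.3,-4,-0.1,-16.8,200]

```text
clock: 5.5
ee_pos: [0.5386, -0.0407, 0.2753]
tcp_rot: [-3.141, 0.0, 1.755]
force: [-0.9, 0.1, -4.3]
width: 0.0531
```

Run:
```python
from h import *
p,d=bot.read_camera("scene"); zoom(p,(220,80,420,230),"s4.png",4)
x,y=m2w(0,.003); go(x,y,.0836,1.756)
```

```text
t 5.55 pos [ 0.5386 -0.0408  0.2754] rot [-3.1411  0.      1.7546] F [-0.08  0.14 -4.07] w 0.0532
shift cm [ 0.12  0.02 19.18] turn deg -0.1
```

View pics/s4.png

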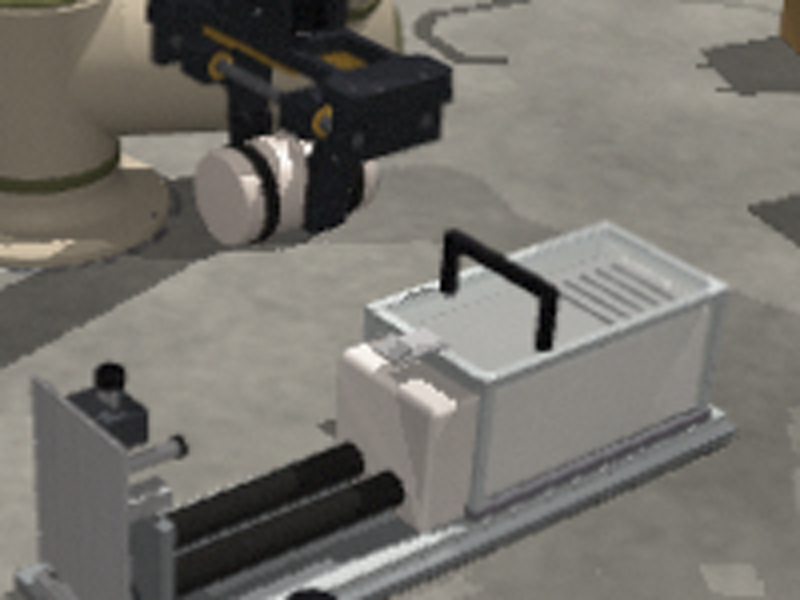

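The jar hangs level over the rollers (zoomed 290,190). I'll descend to just above contact, then feel for the rollers.

Request:
arm_command:
  targets:
    - [0.1,0,2,0,200]
    - [0.1,0,5,0,200]
    - [0.1,0,8,0,200]
    - [0.1,0,11,0,200]
    - [0.1,0,13.5,0,200]
    - [0.1,0,15.5,0,200]
    - [0.1,0,17,0,200]
    - [0.1,0,18,0,200]
    - [0.1,0,18.6,0,200]
    - [0.1,0,18.6,0,200]
    - [0.1,0,18.6,0,200]

```text
clock: 6.47
ee_pos: [0.5387, -0.0391, 0.0902]
tcp_rot: [3.141, 0.0, 1.756]
force: [-0.9, -0.1, -4.4]
width: 0.0534
```

Run:
```python
from h import *
p,d=bot.read_camera("scene"); zoom(p,(220,100,420,250),"s5.png",4)
p,d=bot.read_camera("top"); zoom(p,(150,160,290,260),"t5.png",5)
x,y=m2w(0,.003); go(x,y,.0836,1.756)
```

```text
t 6.5667 pos [ 0.5388 -0.0389  0.0907] rot [3.1399e+00 9.0000e-04 1.7559e+00] F [ 0.42 -0.57 -4.3 ] w 0.0531
shift cm [-0.06 -0.05  0.71] turn deg -0.0
```

View pics/s5.png

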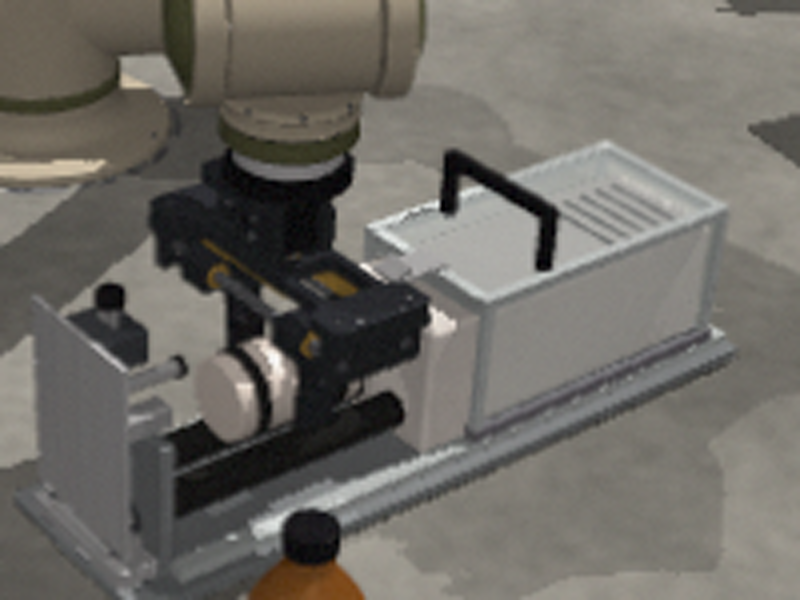

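View pics/t5.png

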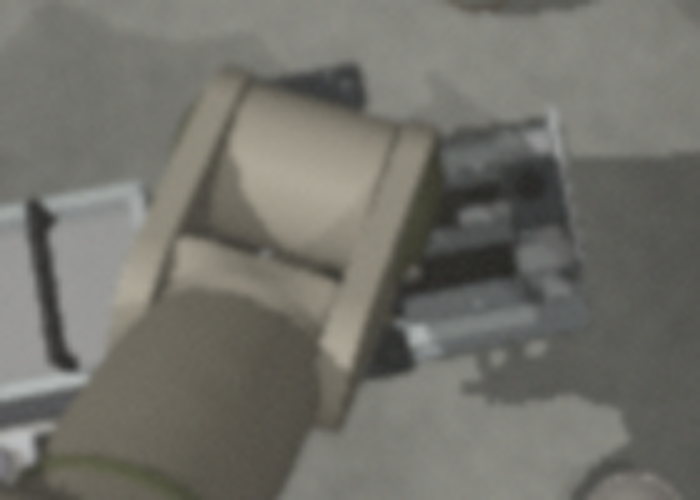

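The scene view shows the jar at zoomed (245,390), just above the rollers and between the plunger tip (180,365) and the housing. I'll lower it in small steps.

Request:
arm_command:
  targets:
    - [0,0,0.2,0,200]
    - [0,0,0.4,0,200]
    - [0,0,0.5,0,200]
    - [0,0,0.6,0,200]
    - [0,0,0.6,0,200]
    - [0,0,0.6,0,200]

```text
clock: 7.07
ee_pos: [0.5384, -0.0387, 0.084]
tcp_rot: [3.141, 0.0, 1.756]
force: [-1.8, -1.2, -0.5]
width: 0.0531
```

Request:
arm_command:
  targets:
    - [0,0,0.05,0,200]
    - [0,0,0.1,0,200]
    - [0,0,0.1,0,200]

```text
clock: 7.32
ee_pos: [0.5384, -0.0387, 0.0838]
tcp_rot: [3.141, 0.001, 1.756]
force: [-5.0, 0.2, 8.4]
width: 0.0534
```

Request:
arm_command:
  targets:
    - [0,0,0.05,0,90]
    - [0,0,0.05,0,80]
    - [0,0,0.05,0,60]
    - [0,0,0.05,0,30]
    - [0,0,0.05,0,0]
    - [0,0,0.05,0,0]
    - [0,0,0.05,0,0]
    - [0,0,0.05,0,0]

```text
clock: 7.98
ee_pos: [0.5383, -0.0387, 0.0822]
tcp_rot: [-3.142, -0.0, 1.756]
force: [0.6, -0.5, 0.2]
width: 0.0879
```

Request:
arm_command:
  targets:
    - [0,0,-0.5,0,0]
    - [0,0,-1.5,0,0]
    - [0,0,-3,0,0]
    - [0,0,-5.5,0,0]
    - [0,0,-8.5,0,0]
    - [0,0,-11.5,0,0]
    - [0,0,-14,0,0]
    - [0,0,-16,0,0]
    - [0,0,-17,0,0]
    - [0,0,-17,0,0]

```text
clock: 8.82
ee_pos: [0.5389, -0.0388, 0.2556]
tcp_rot: [3.136, 0.003, 1.756]
force: [0.0, -0.8, 0.4]
width: 0.0883
```

Run:
```python
from h import *
p,d=bot.read_camera("scene"); zoom(p,(220,100,420,250),"s6.png",4)
from scipy.optimize import least_squares
C=cloud("scene",d);hsv=cv2.cvtColor(p,cv2.COLOR_BGR2HSV)
x,y,z=C[...,0],C[...,1],C[...,2]; mx,my=w2m(x,y)
m=(abs(mx)<.035)&(abs(my-.003)<.058)&(z>.065)&(z<.108)
P=np.c_[mx[m],my[m],z[m]]
f=lambda q:np.hypot(P[:,0]-q[0]+P[:,1]*q[1],P[:,2]-q[2])-.027
print("jar mill-frame x,dyaw,z",least_squares(f,[0,0,.075],loss='soft_l1',f_scale=.002).x,"y range",np.percentile(P[:,1],[0.5,99.5]))
mb=(m&(hsv[...,2]<75)).astype(np.uint8); k,l,s,c=cv2.connectedComponentsWithStats(mb)
for i in range(1,k):
    if s[i,4]>10: print("band",s[i,4],c[i],my[l==i].mean(),mx[l==i].mean(),z[l==i].mean())
X,Y=m2w(0,.210); go(X,Y,.25,1.756)
```

```text
jar mill-frame x,dyaw,z [-2.19933632e-05 -1.05678536e-02  7.49562722e-02] y range [-0.04302238  0.05155927]
band 52 [303.09615385 191.        ] 0.03221523859759143 0.018333958795697745 0.09004499320943657
band 60 [283.61666667 198.41666667] -0.025226620142570693 0.01702090940446452 0.08921743579538081
t 8.8667 pos [ 0.5384 -0.0387  0.2538] rot [3.139e+00 1.300e-03 1.756e+00] F [-0.29 -0.04 -0.4 ] w 0.0881
shift cm [ 2.06e+01 -1.00e-02  3.50e-01] turn deg 0.0
```

View pics/s6.png

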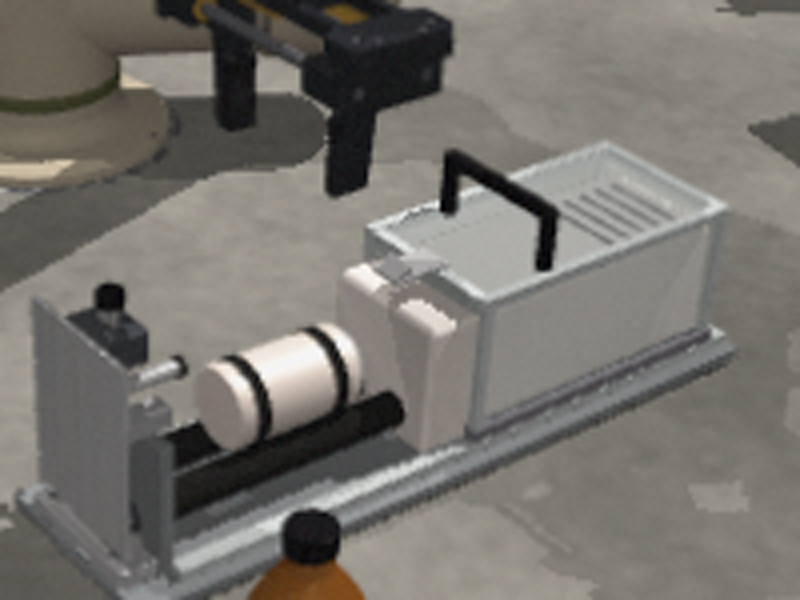

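The jar lies on the rollers within about 1 mm and is level (band midpoint y = +3.5 mm, z 75). Next I'll shut the fingers and go behind the bar.

Request:
arm_command:
  targets:
    - [3,0,0,0,100]
    - [6.5,0,0,0,200]
    - [10,0,0,0,255]
    - [13.5,0,0,0,255]
    - [16.5,0,0,0,255]
    - [19,0,0,0,255]
    - [20.3,0,0,0,255]
    - [20.3,0,0,0,255]
    - [20.3,0,2,0,255]
    - [20.3,0,4.5,0,255]
    - [20.3,0,6.5,0,255]
    - [20.3,0,8,0,255]
    - [20.3,0,9,0,255]
    - [20.3,0,9.4,0,255]
    - [20.3,0,9.4,0,255]
    - [20.3,0,9.4,0,255]
  grip_force: 15

```text
clock: 10.2
ee_pos: [0.5012, 0.1604, 0.1585]
tcp_rot: [3.142, 0.0, 1.756]
force: [0.8, 0.1, -0.4]
width: 0.0003
```

Run:
```python
from h import *
p,d=bot.read_camera("scene"); zoom(p,(220,50,420,200),"s7.png",4)
X,Y=m2w(0,.186); go(X,Y,.16,1.756); print(w2m(*bot.state()['ee_pos'][:2]))
```

```text
t 10.25 pos [0.5013 0.1605 0.1588] rot [3.1408e+00 1.0000e-04 1.7556e+00] F [ 0.19 -1.07 -0.13] w 0.0003
shift cm [-2.06 -0.03 -0.12] turn deg -0.0
(np.float64(0.00025649390971971275), np.float64(0.20655163338730115))
```

View pics/s7.png

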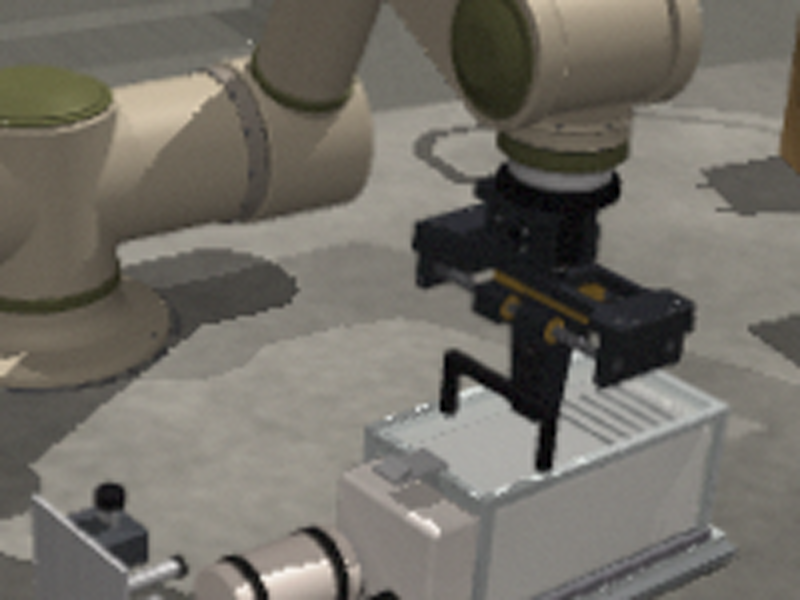

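The fingers stand behind the bar (zoomed 535,400). Pushing the hood through its free travel.

Request:
arm_command:
  targets:
    - [-0.5,0,0,0,255]
    - [-1,0,0,0,255]
    - [-1.4,0,0,0,255]
    - [-1.7,0,0,0,255]
    - [-2,0,0,0,255]
    - [-2.3,0,0,0,255]
    - [-2.7,0,0,0,255]
    - [-3.2,0,0,0,255]
    - [-4,0,0,0,255]
    - [-4.8,0,0,0,255]
    - [-5.6,0,0,0,255]
    - [-6.4,0,0,0,255]
    - [-7.2,0,0,0,255]
    - [-7.9,0,0,0,255]
    - [-8.4,0,0,0,255]
    - [-8.7,0,0,0,255]
    - [-8.9,0,0,0,255]
    - [-9,0,0,0,255]

```text
clock: 11.75
ee_pos: [0.5175, 0.0722, 0.1582]
tcp_rot: [-3.141, -0.0, 1.756]
force: [0.2, 2.4, -0.9]
width: 0.0007
```

```bash
cat >> h.py <<'E'
def st():
    s=bot.state(); R=np.array([-np.sin(th),np.cos(th)]); 
    print("t",round(s['clock'],2),"tcp mill",np.round(np.array(w2m(*s['ee_pos'][:2]))*1000,1),"z",s['ee_pos'][2].round(4),"F_y mill",(s['force'][:2]@R).round(2),"F",s['force'].round(2))
E
python3 - <<'E'
from h import *
p,d=bot.read_camera("scene"); zoom(p,(220,50,420,200),"s8.png",4)
st()
E
```

```text
t 11.8 tcp mill [-1.000e-01  1.168e+02] z 0.1582 F_y mill -0.74 F [ 0.1  -0.74  0.49]
```

View pics/s8.png

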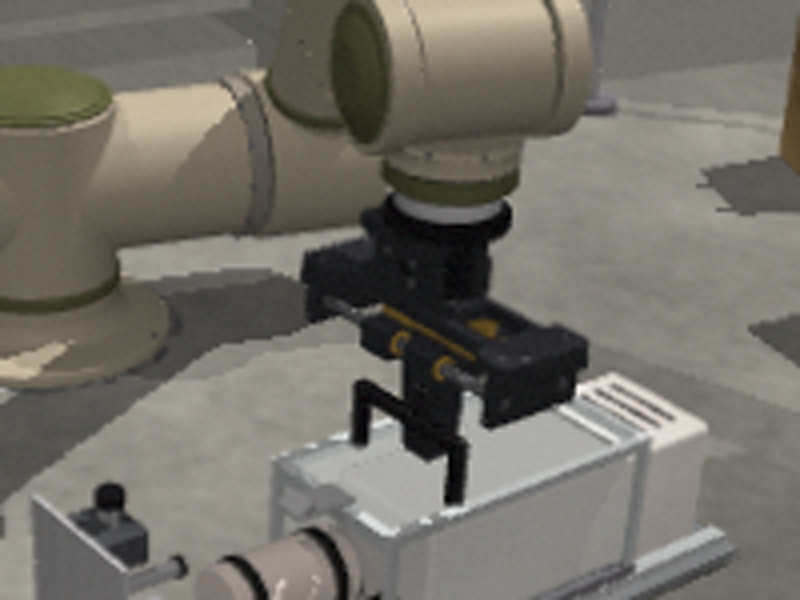

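The hood slides (bar at zoomed (410,410)). Continuing to just before the plunger.

Request:
arm_command:
  targets:
    - [-0.3,0,0,0,255]
    - [-0.8,0,0,0,255]
    - [-1.5,0,0,0,255]
    - [-2.3,0,0,0,255]
    - [-3.1,0,0,0,255]
    - [-3.9,0,0,0,255]
    - [-4.7,0,0,0,255]
    - [-5.5,0,0,0,255]
    - [-6.2,0,0,0,255]
    - [-6.8,0,0,0,255]
    - [-7.3,0,0,0,255]
    - [-7.7,0,0,0,255]
    - [-8,0,0,0,255]
    - [-8.3,0,0,0,255]
    - [-8.6,0,0,0,255]
    - [-8.9,0,0,0,255]
    - [-9.1,0,0,0,255]
    - [-9.1,0,0,0,255]

```text
clock: 13.3
ee_pos: [0.5343, -0.0175, 0.1582]
tcp_rot: [-3.141, 0.0, 1.756]
force: [-0.6, 0.3, -0.4]
width: 0.0003
```

Run:
```python
from h import *
p,d=bot.read_camera("scene"); zoom(p,(190,80,390,230),"s9.png",4)
st()
```

```text
t 13.35 tcp mill [-0.1 25.7] z 0.1582 F_y mill 0.06 F [0.05 0.07 0.  ]
```

View pics/s9.png

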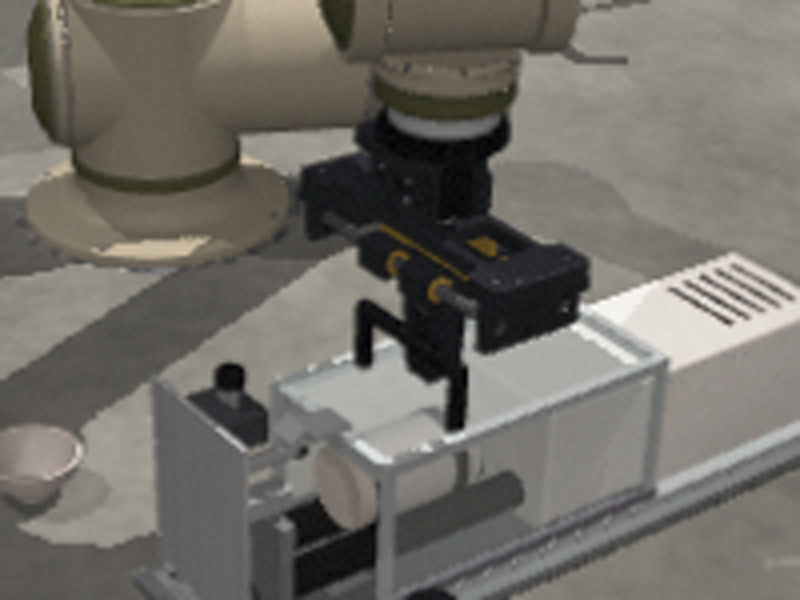

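Request:
arm_command:
  targets:
    - [-0.2,0,0,0,255]
    - [-0.4,0,0,0,255]
    - [-0.6,0,0,0,255]
    - [-0.8,0,0,0,255]
    - [-1.0,0,0,0,255]
    - [-1.2,0,0,0,255]
    - [-1.4,0,0,0,255]
    - [-1.6,0,0,0,255]
    - [-1.8,0,0,0,255]
    - [-2,0,0,0,255]
    - [-2.2,0,0,0,255]
    - [-2.4,0,0,0,255]
    - [-2.5,0,0,0,255]
    - [-2.5,0,0,0,255]

```text
clock: 14.52
ee_pos: [0.5388, -0.0415, 0.1582]
tcp_rot: [-3.142, -0.001, 1.756]
force: [0.6, 3.7, -0.2]
width: 0.0002
```

Run:
```python
from h import *
p,d=bot.read_camera("scene"); zoom(p,(190,80,390,230),"s10.png",4)
st()
```

```text
t 14.57 tcp mill [0.  1.1] z 0.1582 F_y mill 4.71 F [-0.31  4.73  0.29]
```

View pics/s10.png

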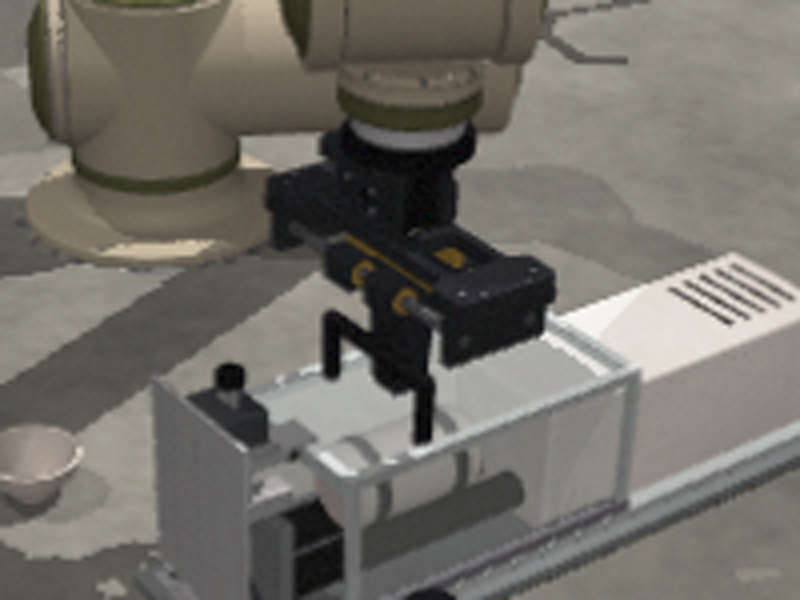

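The plunger is engaged (4.7 N) and the tongue is at the bolt block, zoomed (295,440). Now I'll creep.

Request:
arm_command:
  targets:
    - [-0.1,0,0,0,255]
    - [-0.2,0,0,0,255]
    - [-0.3,0,0,0,255]
    - [-0.4,0,0,0,255]
    - [-0.5,0,0,0,255]
    - [-0.6,0,0,0,255]
    - [-0.7,0,0,0,255]
    - [-0.8,0,0,0,255]

```text
clock: 15.23
ee_pos: [0.5403, -0.0491, 0.1582]
tcp_rot: [-3.142, -0.001, 1.756]
force: [-0.1, 6.1, 0.1]
width: 0.0005
```

Request:
arm_command:
  targets:
    - [-0.1,0,0,0,255]
    - [-0.2,0,0,0,255]
    - [-0.3,0,0,0,255]
    - [-0.4,0,0,0,255]

```text
clock: 15.57
ee_pos: [0.541, -0.053, 0.1582]
tcp_rot: [3.142, -0.001, 1.756]
force: [-0.4, 6.2, 0.0]
width: 0.0008
```

Request:
arm_command:
  targets:
    - [-0.05,0,0,0,255]
    - [-0.1,0,0,0,255]
    - [-0.15,0,0,0,255]
    - [-0.2,0,0,0,255]
    - [-0.25,0,0,0,255]
    - [-0.3,0,0,0,255]

```text
clock: 16.07
ee_pos: [0.5413, -0.0546, 0.1582]
tcp_rot: [-3.142, -0.003, 1.757]
force: [-0.9, 15.3, 2.8]
width: 0.0
```

Request:
arm_command:
  targets:
    - [-0.05,0,0,0,255]
    - [-0.1,0,0,0,255]
    - [-0.15,0,0,0,255]
    - [-0.2,0,0,0,255]

```text
clock: 16.4
ee_pos: [0.5417, -0.0563, 0.1582]
tcp_rot: [-3.142, -0.004, 1.757]
force: [-1.5, 14.5, 2.1]
width: 0.0005
```

Request:
arm_command:
  targets:
    - [-0.05,0,0,0,255]
    - [-0.1,0,0,0,255]
    - [-0.15,0,0,0,255]
    - [-0.2,0,0,0,255]

```text
clock: 16.73
ee_pos: [0.542, -0.0582, 0.1582]
tcp_rot: [-3.141, -0.004, 1.757]
force: [-1.5, 16.6, 2.5]
width: 0.0006
```

Request:
arm_command:
  targets:
    - [-0.05,0,0,0,255]
    - [-0.1,0,0,0,255]
    - [-0.15,0,0,0,255]
    - [-0.2,0,0,0,255]

```text
clock: 17.07
ee_pos: [0.5424, -0.06, 0.1582]
tcp_rot: [-3.142, -0.004, 1.757]
force: [-1.1, 17.0, 1.6]
width: 0.0003
```

Request:
arm_command:
  targets:
    - [-0.05,0,0,0,255]
    - [-0.1,0,0,0,255]
    - [-0.15,0,0,0,255]
    - [-0.2,0,0,0,255]

```text
clock: 17.4
ee_pos: [0.5427, -0.0618, 0.1582]
tcp_rot: [-3.141, -0.005, 1.757]
force: [-1.9, 14.8, 1.8]
width: 0.0007
```

Run:
```python
from h import *
st()
```

```text
t 17.4 tcp mill [  0.1 -19.6] z 0.1582 F_y mill 14.91 F [-1.9  14.81  1.8 ]
```

Request:
arm_command:
  targets:
    - [-0.05,0,0,0,255]
    - [-0.1,0,0,0,255]
    - [-0.1,0,0,0,255]

```text
clock: 17.65
ee_pos: [0.5429, -0.0627, 0.1582]
tcp_rot: [-3.141, -0.005, 1.757]
force: [-1.5, 17.3, 3.5]
width: 0.0005
```

Request:
arm_command:
  targets:
    - [-0.05,0,0,0,255]
    - [-0.1,0,0,0,255]
    - [-0.1,0,0,0,255]

```text
clock: 17.9
ee_pos: [0.5431, -0.0639, 0.1582]
tcp_rot: [-3.142, -0.004, 1.757]
force: [-1.2, 14.9, 2.5]
width: 0.0004
```

Request:
arm_command:
  targets:
    - [-0.05,0,0,0,255]
    - [-0.1,0,0,0,255]
    - [-0.1,0,0,0,255]

```text
clock: 18.15
ee_pos: [0.5437, -0.0667, 0.1582]
tcp_rot: [3.141, -0.0, 1.757]
force: [0.5, 6.4, -0.4]
width: 0.0004
```

The force dropped from 15 to 6.4 N, so the catch has clicked. I'll back off gently and check that the hood holds.

Request:
arm_command:
  targets:
    - [0.1,0,0,0,255]
    - [0.2,0,0,0,255]
    - [0.4,0,0,0,255]
    - [0.8,0,0,0,255]
    - [1.2,0,0,0,255]
    - [1.5,0,0,0,255]
    - [1.5,0,0,0,255]
    - [1.5,0,0,0,255]
    - [1.5,0,0,0,255]

```text
clock: 18.9
ee_pos: [0.541, -0.0524, 0.1583]
tcp_rot: [3.141, 0.0, 1.756]
force: [-0.5, -0.7, 0.4]
width: 0.0009
```

Run:
```python
from h import *
p,d=bot.read_camera("scene"); zoom(p,(190,80,390,230),"s11.png",4)
st()
```

```text
t 18.95 tcp mill [  0.1 -10.1] z 0.1582 F_y mill -0.03 F [-0.29 -0.09 -0.52]
```

View pics/s11.png

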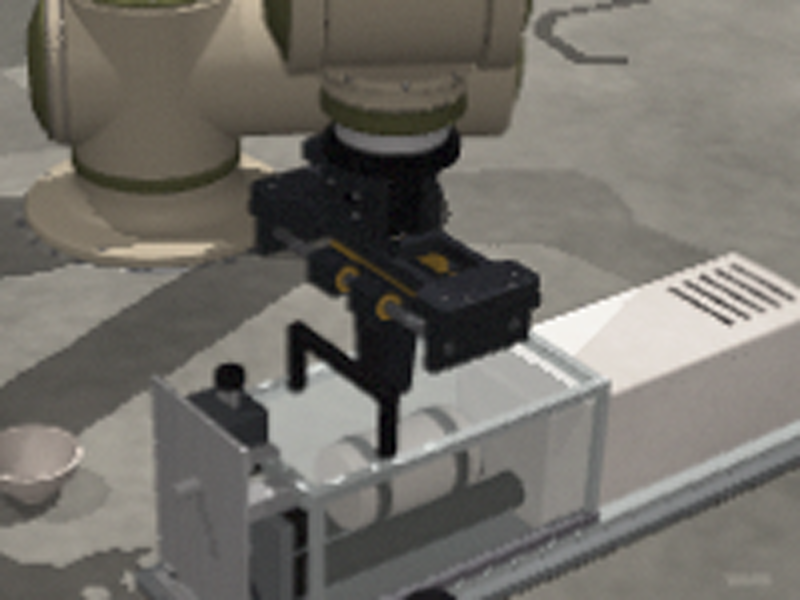

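The bar stands clear of the fingers and the plunger rod now sticks out behind the plate at zoomed (190,487). Lifting straight up, then measuring.

Request:
arm_command:
  targets:
    - [0.3,0,-1,0,255]
    - [0.3,0,-3,0,255]
    - [0.3,0,-6,0,255]
    - [0.3,0,-9,0,255]
    - [0.3,0,-12,0,255]
    - [0.3,0,-14,0,255]
    - [0.3,0,-15,0,255]
    - [0.3,0,-15,0,255]
    - [0.3,0,-15,0,255]

```text
clock: 19.7
ee_pos: [0.5402, -0.0494, 0.3086]
tcp_rot: [3.141, 0.0, 1.756]
force: [-0.5, -0.8, -0.4]
width: 0.0004
```

Request:
arm_command:
  targets:
    - [-3,0,0,0,255]
    - [-6,0,0,0,255]
    - [-9,0,0,0,255]
    - [-12,0,0,0,255]
    - [-15,0,0,0,255]
    - [-18,0,0,0,255]
    - [-21,0,0,0,255]
    - [-24,0,0,0,255]
    - [-26,0,0,0,255]
    - [-27,0,0,0,255]
    - [-27,0,0,0,255]
    - [-27,0,0,0,255]

```text
clock: 20.7
ee_pos: [0.59, -0.3143, 0.3074]
tcp_rot: [-3.141, -0.001, 1.756]
force: [-0.6, 0.3, -0.2]
width: 0.0008
```

Run:
```python
from h import *
p,d=bot.read_camera("scene"); zoom(p,(190,80,390,230),"s12.png",4)
t,dt=bot.read_camera("top"); zoom(t,(130,160,290,260),"t12.png",5)
np.savez("f.npz",p=p,d=d,t=t,dt=dt)
for n,dd in(("scene",d),("top",dt)):
    C=cloud(n,dd);mx,my=w2m(C[...,0],C[...,1]);m=(abs(mx)<.035)&(C[...,2]>.145)&(C[...,2]<.19)&(my>-.08)&(my<.2)
    print(n,m.sum(),"bar mill x,y,z",np.nanmedian(mx[m]),np.nanmedian(my[m]),np.nanmedian(C[...,2][m]))
st()
```

```text
scene 117 bar mill x,y,z 0.00120334644949871 -0.044948888586218455 0.16665862639301554
top 95 bar mill x,y,z 0.0005062444810102207 -0.041220657119455245 0.16744337394026054
t 20.8 tcp mill [   0.4 -275.6] z 0.3084 F_y mill -0.03 F [-0.35 -0.09  0.11]
```

View pics/s12.png

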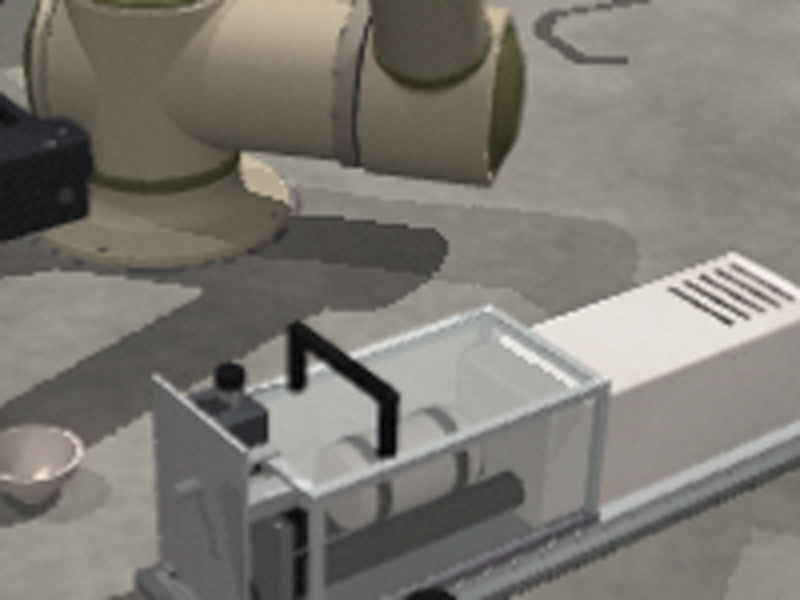

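View pics/t12.png

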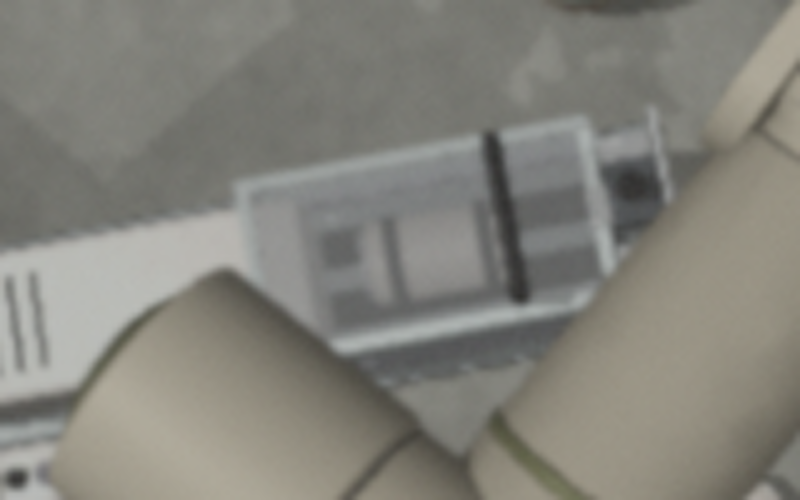

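The hood stays shut on its own: the bar reads y ≈ -41 mm (top) and -45 mm (scene), and the jar still lies along the rollers under it. The robot is clear, so I'm handing in.

```bash
python3 -c "
from station import bot
print(bot.hand_in())"
```

```text
the job is handed in; nothing more can be done
None
```

The jar is on the rollers, the hood is latched over it, and I handed the job in at about 21 s. No verdict was reported.

- **Jar:** Before the hood closed, it lay within about 1 mm of the bed point and level. It measured about 0.6° off the mill's axis, 75 mm high. The last pictures still show it on both rollers under the hood; I did not measure it again through the clear hood.
- **Catch:** The push rose to about 17 N at the wrist, then fell to 6.4 N as the hood jumped forward about 3 mm. I took that as the click and stopped there without any sign of hitting the end stop. Readings come only at the end of each move call, so brief peaks in between were not seen. The 17 N is above the 11 to 14 N in the description, but below the 25 N limit.
- **Hood:** With the fingers well clear, it stayed shut. The bar measured y = -41 mm in the top camera and -45 mm in the scene camera. The two differ by about 4 mm, but both are past the -38 mm latched mark.
- **Bystanders:** The arm's path kept clear of the beaker, bottle and dish. I did not measure their positions again at the end.

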